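Open up the lunch carrier's ratchet stop

TASK

The steel bento is to go into the lunch carrier beside the lime green pot, but the carrier's sliding stop stands too close to let it in. With the fingertips press down the release lever on the stop and, keeping it pressed, push the stop back along its toothed bar, away from the pot, right to the end of its travel; then let the lever spring up and take the hand away. Do not force the stop against its ratchet, and lift or shift nothing else: the pot, the bento and the other lunch things stay standing where they are.

Things in the scene. Friction and masses are not known exactly. Their poses are not given: they have to be found in the camera images.
- carrier: Lunch carrier, fixed on the table: bamboo tray 190 (x) by 400 mm (y), floor 14 mm and rims 26 mm above the table, wire carrying loops 26 mm out at both ends. Origin: on the table under the tray's middle; y runs along the toothed bar from the fixed end board (at y = -180 mm) to the open end, z up. The steel bar (12 mm wide, teeth up to 46 mm above the table) lies along x = +75 mm.
- stop (a joint): Sliding stop's place along the bar, m: grows as it moves back (carrier +y, away from end board and pot); 0 foremost (holding face 120 mm from the end board), 0.118 the very end. Slides with 3 N of rubbing. With the release lever up, a pawl in the bar's 8 mm teeth blocks all movement to +y (after up to 8 mm of play); the stop can always be clicked to -y.
- release (a joint): Angle of the release lever on the stop, rad: 0 up (pawl between two teeth), 0.28 pressed right down to its limit; the pawl is clear of the teeth from about 0.13. A spring returns it when let go: the pad takes about 3 N to start and 6 N fully down. Untouched it may read up to 0.06 where the pawl sits on a tooth's flank.
- release_pad (a point): Middle of the top of the lever's ribbed steel thumb pad, above the bar: 24 mm wide across it, 55 mm long along it, sloping up 0.2 rad to carrier +y when untouched (this point then 65 mm above the table). It sinks 6 mm till the pawl is clear, 13 mm fully down. The thumb block's face is 23 mm away to carrier +y, the lever's pivot 47 mm to -y. Free above. Moves with lever and stop.
- thumb_block (a point): Middle of the top front edge of the thumb block, a dark steel upright of the sliding stop just behind the pad's raised end: 29 mm wide across the bar, 10 mm thick along it, top 88 mm above the table. Its front face looks to carrier -y; pushed there towards +y it carries the stop along, but only while the lever is held down.
- stop_board (a point): Middle of the top edge of the holding face of the stop's bamboo board (130 mm wide across the tray, 10 mm thick, top 77 mm above the table), which slides over the tray with the stop; the face looks to carrier -y, towards the pot.
- end_board (a point): Middle of the top edge of the inner face of the fixed end board, 86 mm above the table. Low steel brackets (50 mm high) carry the bar at both ends.
- pot_center (a point): lime green plastic pot, 94 mm across and 64 mm high, with a clip-on lid; stands on the carrier's tray against the fixed end board. Point: its centre, half-way up; not to be moved.
- bento_center (a point): round stainless steel bento of three stacked tiers clipped together, 124 mm across and 153 mm high (166 mm over its lid handle); stands on the table beyond the carrier's fixed end board (carrier's -y side). Point: its centre, half-way up the tiers; not to be moved.
- tumbler_center (a point): clear glass tumbler, 74 mm across and 110 mm high, on the table beyond the bar (carrier's +x side). Point: its centre, half-way up; not to be moved.
- ramekin_center (a point): white fluted ceramic ramekin, 84 mm across and 45 mm high, on the table beyond the bar (carrier's +x side). Point: its centre, half-way up; not to be moved.
- spoon_center (a point): pink plastic spoon 150 mm long, lying on the table just beyond the bar. Point: its middle; not to be moved.
- case_center (a point): wooden chopstick case 220 x 30 x 20 mm, lying on the table beyond the carrier's open end (carrier's +y side). Point: its centre; not to be moved.
- mill_center (a point): wooden pepper mill, 54 mm across the foot and 132 mm high, on the table beyond the bar, near the fixed end board. Point: its centre, half-way up; not to be moved.
Not all that is in view belongs to the job. Leave any black look-alike of the part that bears mill_center alone. There is more than one size of the part that bears ramekin_center; the job needs the larger.

How it is judged:
On the way, in this order (a step that is already met when the one before it is completed fails the run):
1. the release lever is pressed down so that the pawl leaves the teeth, with the stop still well short of the end (value of joint release above 0.11 rad and value of joint stop below 0.085 m), for 0.1 s.
2. the stop is pushed back to the end of the bar (value of joint stop above 0.111 m), for 0.1 s.
At the end, for the whole second after the job is handed in: The sliding stop is at rest within 7 mm of the end of its travel, the release lever has sprung up, and the pot, bento, tumbler, ramekin, spoon, chopstick case and pepper mill are upright as they were and within 25 mm of where they stood (value of joint stop above 0.111 m and value of joint release below 0.1 rad and velocity of joint stop between -0.01 and 0.01 m/s and distance of each of pot_center, bento_center, tumbler_center, ramekin_center, spoon_center, case_center, mill_center from where it was at the start of the episode below 0.025 m and angle between each of pot_center, bento_center, tumbler_center, ramekin_center, mill_center's own z axis and vertical below 0.2 rad); the robot touches nothing.
It fails at once if the carrier, its stop or its lever is forced: the fingers push on it with more than 60 N (contact force between the fingers and carrier above 60 N).
It fails at once if a thing that should be left alone is lifted (by more than 15 mm) (height (world z) of pot_center above 0.061 m or height (world z) of bento_center above 0.09 m or height (world z) of tumbler_center above 0.07 m or height (world z) of ramekin_center above 0.0375 m or height (world z) of spoon_center above 0.021 m or height (world z) of case_center above 0.025 m or height (world z) of mill_center above 0.081 m).
It fails at once if a lunch thing is shifted by more than 25 mm (distance of any of pot_center, bento_center, tumbler_center, ramekin_center, spoon_center, case_center, mill_center from where it was at the start of the episode above 0.025 m).
It fails at once if the pot, bento, tumbler, ramekin or pepper mill is knocked over (angle between any of pot_center, bento_center, tumbler_center, ramekin_center, mill_center's own z axis and vertical above 0.5 rad).
It also fails if it takes over 34 s, if anything falls off the work surface, if the arm or the gripper's body presses on something with over 40 N, if the wrist force passes 120 N, or if a joint passes its speed limit or range.

ROBOT

A 6-joint arm with a two-finger parallel gripper is mounted at the origin on the work surface. World frame = base frame: x ahead of the robot, y to its left, z up, the work surface at z = 0. Lengths are in m, angles in rad, forces in N, time in s.
With the tool pointing down it reaches from about 0.3 to 0.875 m from the base axis. Payload 6.4 kg.
Tool frame: the origin (TCP) lies midway between the tips of the shut fingers; the grasp point (between the pads) lies 19 mm behind it; z points along the fingers, y is the line along which they close (so a half turn about z gives the same grasp; the last joint's range is limited). The gripper opens to 85 mm and grips with 20 to 120 N. Pads are 22 mm wide; open, the fingers measure 114 mm over their backs; the gripper's body (76 mm by 85 mm) begins 54 mm behind the grasp point. The pads swing forward as they close: fully open they stand 13 mm farther back than shut.
Start: joints at [1.073, 0.181, 1.607, -0, 1.354, -0.206], TCP at [0.165, 0.551, 0.231] pointing down, gripper open.
Joint ranges: [-2.99, 2.99], [-0.89, 2.07], [0.3, 2.58], [-1.14, 4.28], [0, 2.63], [-3.12, 3.12]. Speed limits (rad/s): [2.57, 2.57, 3.01, 3.14, 3.14, 3.14].

INTERFACE

Orientations are given as a unit quaternion [w, x, y, z].
In Python, from bench import status, camera, ctrl gives the robot as it stands. The module is installed in compiled form; this text tells all that it offers.
- The arm moves only by the shell command python3 -m handwheel 'ROWS'. ROWS is JSON, a list that holds one entry, the list of rows, each a list of 7 numbers: the opening, from -1 (shut) to 1 (fully open), then the shift along the tool's x, y, z in cm, then the turn, a rotation vector about the tool's x, y, z in degrees. A call has 1 to 10 rows; each row is the pose to reach, as a shift and turn from the pose commanded when the call began, along the tool's axes at that moment; what a row does not reach only later rows make up. A row lasts 1/8 s, in which the tool goes at most 62.5 mm and 10.7 degrees, less where a joint would pass 70% of its speed; a pose out of reach is approached as far as the arm can. A call with a gripper value outside its range is refused whole. The fingers move at their own pace and stop on an object; the grip force is fixed at half the most. Time passes only in rows, so rows that repeat a pose let the fingers close. It gives the time, the measured TCP pose, the force, the opening and the grip force at its end, in the units of the state.
- status.get_obs(): the state, without advancing time (a new reading comes with each control period).
- camera(name): name is "scene" or "top" or "wrist"; returns a dict with "frame" (384x512x3 uint8, blue, green, red), "depth" (384x512 float32, m along the optical axis (not along the pixel's ray), 0 where there is no reading), "fx", "fy", "cx", "cy" (pixels), "extrinsics" (4x4, takes a point from camera to world coordinates); the wrist camera has in their place "hand_eye" (4x4, takes a point from camera to tool coordinates, whose origin is the TCP and whose axes are the flange's). Camera axes: x right, y down, z forward; pixel columns grow to the right and rows downward; lengths in m; the calibration is good to about 2 mm. A picture is of the moment at which its call begins: read the wrist's pose just before it.
- ctrl.hand_in(): hands the job in; it is judged then, once.
The state is a dict: "time_s": time; "q": joint angles; "dq": joint speeds; "joint_efforts": joint torques, N m; "eef_pos": TCP position; "eef_rot": TCP orientation; "wrist_force": force on the tool from outside, world axes, zero at the start; "torque": the same for the moment, N m; "opening": opening from 0.0 (shut) to 1.0 (fully open); "grasp_force": force on a finger pad.
Only numpy, scipy, OpenCV 4.12 (cv2) and the standard library are available. Lean on these libraries where they do the work, as an engineer would, in place of code of your own. Each camera call takes 0.05 s, during which the arm holds its last target. There are 200 camera calls.

## Working session

There is one attempt and no reset: what is moved stays moved. The work goes in short steps, Python scripts to look and compute and a shell command to move; the robot and the scene stay as the last step left them, time stands still between calls to the robot, and variables do not carry over. Pictures are saved under pics/ and viewed, at most 10 in all, crops included, and the job is handed in when it is done.

```bash
mkdir -p pics; cat > h.py <<'E'
import numpy as np, cv2
from bench import status, camera, ctrl
def cloud(c):
    d=c["depth"];v,u=np.mgrid[0:d.shape[0],0:d.shape[1]]
    P=np.stack([(u-c["cx"])/c["fx"]*d,(v-c["cy"])/c["fy"]*d,d],-1)
    E=c["extrinsics"]
    W=P@E[:3,:3].T+E[:3,3]; W[d==0]=np.nan
    return W
E
python3 - <<'E'
from h import *
for n in("top","scene"):
    c=camera(n);np.savez(n+".npz",**c);cv2.imwrite(f"pics/{n}.png",c["frame"])
s=status.get_obs();print(s["time_s"],s["eef_pos"],s["eef_rot"],s["opening"])
E
```

```text
0.1 [0.16512677 0.55023599 0.23047204] [-2.79100931e-04  1.45357985e-01  9.89378792e-01 -7.63877186e-04] 0.9964057785010945
```

View pics/top.png

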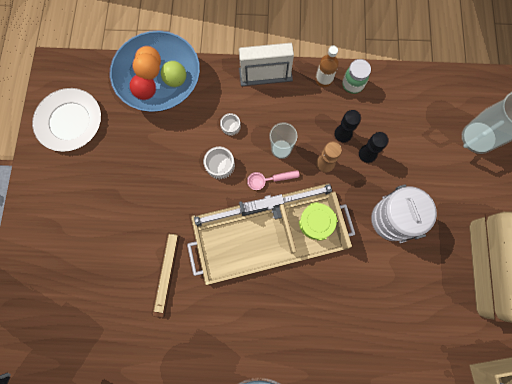

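View pics/scene.png

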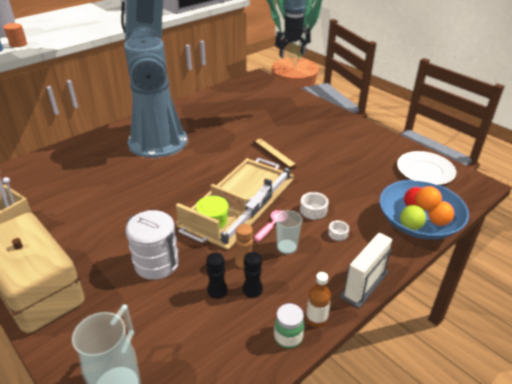

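The top view shows the carrier with the bar from (197,222) to (330,190), the pot at (318,222), the bento at (405,213) and the stop near (272,205). The natural wooden mill is at (330,156), with black look-alikes at (348,126) and (374,147). The larger ramekin is at (219,162) and the small one at (230,124). Next I'll measure these and take an enlarged crop.

```bash
python3 - <<'E'
from h import *
c=dict(np.load("top.npz"));W=cloud(c);print(c["extrinsics"].round(3).tolist())
for u,v in[(318,222),(272,202),(250,207),(277,212),(289,228),(330,188),(198,220),(207,282),(350,245),(405,205),(330,150),(283,140),(258,181),(219,162)]:
    print((u,v),W[v,u].round(3))
im=c["frame"][160:300,180:360];cv2.imwrite("pics/crop.png",cv2.resize(im,None,fx=4.2,fy=4.2,interpolation=cv2.INTER_CUBIC))
# height map in crop
z=W[175:235:3,190:345:5,2]*1000
np.set_printoptions(linewidth=250);print(np.nan_to_num(z).astype(int))
E
```

```text
[[0.042, -0.972, 0.23, 0.363], [-0.999, -0.041, 0.008, 0.012], [0.001, -0.23, -0.973, 1.071], [0.0, 0.0, 0.0, 1.0]]
(318, 222) [ 0.516 -0.134  0.079]
(272, 202) [ 0.568 -0.012  0.058]
(250, 207) [0.55  0.046 0.067]
(277, 212) [ 0.543 -0.027  0.046]
(289, 228) [ 0.497 -0.058  0.078]
(330, 188) [ 0.614 -0.169  0.056]
(198, 220) [0.511 0.184 0.054]
(207, 282) [0.351 0.152 0.027]
(350, 245) [ 0.458 -0.214  0.089]
(405, 205) [ 0.555 -0.335  0.152]
(330, 150) [ 0.699 -0.157  0.125]
(283, 140) [ 0.766 -0.039  0.006]
(258, 181) [ 0.64   0.029 -0.   ]
(219, 162) [0.69  0.145 0.008]
[[ 0  1  0  0  6 41 44 34  0 -1  0 -2 16  9 11 -4  1 16 16 15 19 17  1  0  0  1 -1  0  0 -2  5]
 [-1 -1  3  2  0  1  0  0  0  0  0  3 10  5  3  1 10 13 17 18 12  0  5  2  0  0  2  0  0  0  0]
 [ 2  2  1  0 -1  0  0  0  0  1  0 -2  2  3  3 14  1  9  2  1  0  0  0 -3  2  0  0  0  3 -3  0]
 [ 1  0  0  0  0  0  1  1 -2 -1  2  0  6  5  6  1 -3 -1 -1  0 -2 -4 -2 -3  3  0  2  0 -1 -2  0]
 [ 3 -3  0  1  1  0  4  0 -3 -2  0  1 14  7  9 -1  0  2  2 -2 -1 -2  0  0  3 15 15 41 52  1 -1]
 [ 1  1  2  0  5  0  1  1  0  0 -4 -2  0
[... 700 characters left out ...]
14 76 75 79 77 76 77 71 84]
 [ 0  2 -2 15 17 11 41 40 43 36 17 45 29 26 24 14 14 45 48 76 16 13 17 76 79 80 79 80 77 72 88]
 [ 0 48 13 42 39 42 40 29 16 14 15 25 25 14 11 11 14 44 43 76 12 14 12 75 81 76 78 76 75 77 89]
 [ 0 52 43 43 43 20 13 13 26 23  0 14 15 14 12 13 16 14 15 78 15 13 72 74 77 77 78 76 79 75 87]
 [-4 48 47 12 14 15 26 29 10 14 12 11 11 18 13 18 11 18 14 77 17 15 71 76 80 75 75 76 73 75 82]
 [ 2 28 11 25 25 20 14 13  9 14 16  9 17 12 15 10 13 14 15 68 15 11 62 76 78 79 75 78 76 76 75]
 [ 0 24 25 13 15 10 14 14 13 13 16 15 11 14 16 16 14 15 15 49 71 12 51 77 77 75 79 77 78 13 68]
 [ 2 25 14 14 14 10 13 16 16 13 14  9 14 11 13 13 13 17 12 27 77 12 13 74 74 77 75 74 75 12 55]]
```

View pics/crop.png

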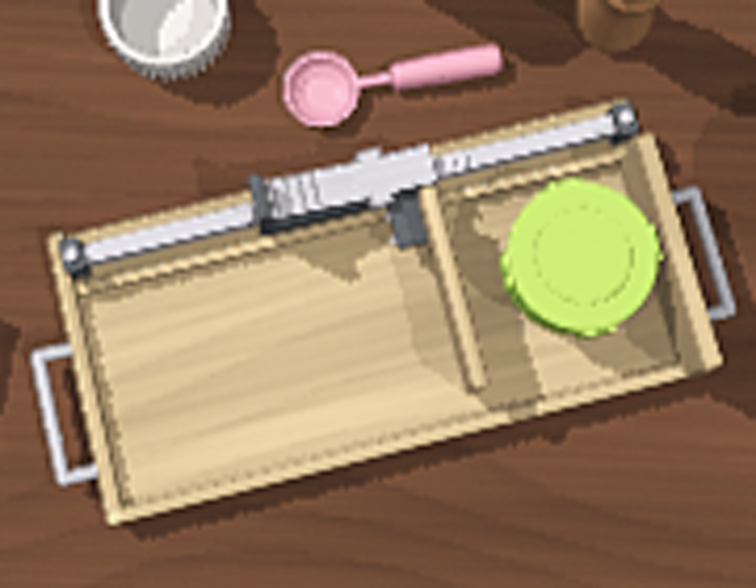

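The crop shows the dark thumb block at crop (260,203), which is full pixel (242,208). The ribbed pad is just right of it at (290,192), full (249,206), and the stop board runs from (435,190) to (475,385). The end nearest the ramekin is the open end, so carrier +y points left in the image.

```bash
python3 - <<'E'
from h import *
c=dict(np.load("top.npz"));W=cloud(c)
m=np.zeros(W.shape[:2],bool);m[180:235,190:340]=1
z=W[...,2]
# tall features: end board edge direction, bar direction
a=np.deg2rad(np.arctan2(1,1))
b=W[m&(z>.034)&(z<.05)]
import cv2
for it in range(4):
    l=cv2.fitLine(b[:,:2].astype(np.float32),cv2.DIST_HUBER,0,.01,.01).ravel()
    n=np.array([-l[1],l[0]]);r=(b[:,:2]-l[2:])@n;b=b[abs(r)<.012] if it<3 else b
print("bar",l,len(b))
yv=l[:2]*np.sign(l[1]);xv=np.array([yv[1],-yv[0]]) # x = y rotated -90
print("yaw of +y",np.degrees(np.arctan2(yv[1],yv[0])))
p0=l[2:]
def co(P):return np.c_[(P[:,:2]-p0)@xv,(P[:,:2]-p0)@yv,P[:,2]]
X=co(W.reshape(-1,3)).reshape(W.shape)
blk=X[m&(z>.083)&(abs(X[...,0])<.025)&(np.arange(512)<260)]
print("block",len(blk),blk.min(0),blk.max(0),np.median(blk,0))
yb=np.median(blk[:,1])
pad=X[m&(abs(X[...,0])<.014)&(z>.055)&(z<.08)]
for y in np.arange(yb-.12,yb+.02,.005):
    q=pad[abs(pad[:,1]-y)<.0025]
    if len(q):print(round(y-yb,3),len(q),q[:,0].min().round(3),q[:,0].max().round(3),np.median(q[:,2]).round(4))
B=W[(z>.068)&(z<.082)&(abs(X[...,0]+.075)<.05)&(X[...,1]<yb-.05)&(X[...,1]>yb-.14)&m]
print("board",co(B).min(0),co(B).max(0),np.median(co(B),0)-[0,yb,0])
bs=W[m&(z>.045)&(z<.056)&(abs(X[...,0])<.02)]
print("ends",co(bs)[:,1].min(),co(bs)[:,1].max())
pt=lambda q:(p0+xv*q[0]+yv*q[1])
print("block world",pt(np.median(blk,0)),"y0",yb,p0,xv,yv)
s=status.get_obs()
E
```

```text
bar [ 0.2847951  -0.9585884   0.5609721   0.01203436] 494
yaw of +y 106.5466
block 42 [-0.01268348  0.05272104  0.0835587 ] [0.01509655 0.06231902 0.09036174] [0.00081939 0.05750641 0.0875929 ]
-0.11 18 -0.01 0.014 0.0586
-0.105 14 -0.009 0.012 0.0587
-0.1 17 -0.01 0.013 0.0578
-0.095 16 -0.01 0.013 0.0579
-0.09 17 -0.01 0.013 0.0581
-0.085 16 -0.009 0.013 0.0586
-0.08 16 -0.014 0.013 0.0573
-0.075 18 -0.013 0.014 0.0582
-0.07 17 -0.014 0.012 0.0578
-0.065 15 -0.01 0.013 0.0586
-0.06 15 -0.009 0.011 0.0582
-0.055 17 -0.01 0.013 0.0599
-0.05 16 -0.01 0.013 0.0609
-0.045 16 -0.008 0.011 0.0623
-0.04 16 -0.01 0.013 0.0626
-0.035 17 -0.009 0.013 0.0635
-0.03 17 -0.01 0.013 0.0637
-0.025 15 -0.01 0.013 0.0653
-0.02 17 -0.009 0.013 0.0665
-0.015 17 -0.009 0.013 0.0673
-0.01 15 -0.01 0.013 0.069
-0.005 8 -0.008 0.012 0.0693
-0.0 3 -0.012 -0.012 0.0656
0.005 2 -0.012 -0.012 0.0652
board [-0.09766851 -0.08213801  0.06832621] [-0.02539538 -0.04098435  0.0805399 ] [-0.06424062 -0.10391006  0.07615386]
ends -0.19336732780449642 0.19046038449379332
block world [0.54538001 0.0673927 ] y0 0.057506406857295495 [0.5609721  0.01203436] [0.9585884 0.2847951] [-0.2847951  0.9585884]
```

Checks: the block top is at 88 mm, the pad slopes as described, the bar is about 384 mm long, and the stop is at roughly 0.01 m. Now I'll move above the pad with the fingers shut and turned so tool x lies along the bar.

```bash
cat > go.py <<'E'
import sys
from h import *
from scipy.spatial.transform import Rotation as R
s=status.get_obs();q=s["eef_rot"];r=R.from_quat([q[1],q[2],q[3],q[0]])
xv=np.array([.9586,.2848]);yv=np.array([-.2848,.9586]);p0=np.array([.56097,.01203])
d=np.array(s["eef_pos"]);rel=d[:2]-p0
print("t",s["time_s"],"pos",d.round(4),"carrier-ish x,y",(rel@xv).round(4),(rel@yv).round(4),"F",np.round(s["wrist_force"],1),"open",round(s["opening"],2),"q",np.round(s["q"],2))
tx,ty,tz=map(float,sys.argv[1:4])
T=np.r_[p0+xv*tx+yv*ty,tz]
print("shift cm",(r.inv().apply(T-d)*100).round(2))
want=R.from_matrix(np.c_[np.r_[yv,0],np.r_[xv,0],[0,0,-1]])
print("turn deg",np.degrees((r.inv()*want).as_rotvec()).round(2))
E
python3 -m handwheel '[[[-1,-51.4,-36.9,4,0,0,57],[-1,-51.4,-36.9,4,0,0,57],[-1,-51.4,-36.9,4,0,0,57],[-1,-51.4,-36.9,4,0,0,57],[-1,-51.4,-36.9,4,0,0,57],[-1,-51.4,-36.9,4,0,0,57],[-1,-51.4,-36.9,4,0,0,57],[-1,-51.4,-36.9,4,0,0,57],[-1,-51.4,-36.9,4,0,0,57],[-1,-51.4,-36.9,4,0,0,57]]]'
python3 go.py .001 .0385 .13
```

```text
time_s: 1.35
eef_pos: [0.5468, 0.0547, 0.1915]
eef_rot: [-0.0, 0.6, 0.8, 0.0]
wrist_force: [0.1, -0.1, 0.3]
opening: -0.003
grasp_force: 0.0
t 1.35 pos [0.5468 0.0547 0.1915] carrier-ish x,y -0.0014 0.045 F [ 0.1 -0.1  0.3] open -0.0 q [-0.12  0.16  1.71  0.    1.27 -0.4 ]
shift cm [-0.65  0.24  6.15]
turn deg [-0.01 -0.02 -0.28]
```

```bash
python3 -m handwheel '[[[-1,-0.65,0.24,4,0,0,0],[-1,-0.65,0.24,8,0,0,0],[-1,-0.65,0.24,8,0,0,0],[-1,-0.65,0.24,8,0,0,0]]]'
python3 go.py .001 .0385 .075
python3 - <<'E'
from h import *
from scipy.spatial.transform import Rotation as R
s=status.get_obs();c=camera("wrist");q=s["eef_rot"]
M=np.eye(4);M[:3,:3]=R.from_quat([q[1],q[2],q[3],q[0]]).as_matrix();M[:3,3]=s["eef_pos"]
c["extrinsics"]=M@c["hand_eye"];W=cloud(c);z=W[...,2]
cv2.imwrite("pics/w1.png",c["frame"])
c2=camera("top");W2=cloud(c2)
xv=np.array([.9586,.2848]);yv=np.array([-.2848,.9586]);p0=np.array([.56097,.01203])
for n,V in(("wrist",W),("top",W2)):
    V=V.reshape(-1,3);x=(V[:,:2]-p0)@xv;y=(V[:,:2]-p0)@yv
    k=(abs(x)<.025)&(V[:,2]>.08)&(V[:,2]<.093)&(y>.03)&(y<.09)
    if k.any():print(n,k.sum(),np.percentile(x[k],[2,50,98]),np.percentile(y[k],[2,50,98]),V[k,2].mean())
E
```

```text
time_s: 1.85
eef_pos: [0.5508, 0.0511, 0.1131]
eef_rot: [0.001, 0.6, 0.8, 0.0]
wrist_force: [0.1, 0.8, 1.2]
opening: -0.001
grasp_force: 0.0
t 1.85 pos [0.5508 0.0511 0.1131] carrier-ish x,y 0.0014 0.0404 F [0.1 0.8 1.2] open -0.0 q [-0.12  0.27  1.76 -0.    1.11 -0.41]
shift cm [-0.19 -0.04  3.81]
turn deg [ 0.06  0.03 -0.24]
wrist 1014 [-0.01212415  0.00131267  0.0148093 ] [0.05315181 0.05890792 0.06223061] 0.086102807610872
top 16 [-0.01261448 -0.00678296 -0.00063834] [0.05347395 0.05872596 0.06223861] 0.08677434081598895
```

View pics/w1.png

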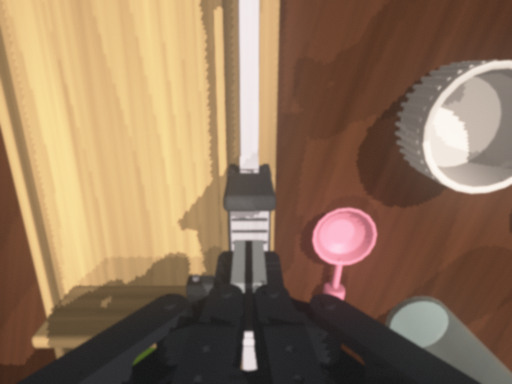

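The wrist view shows the block at (248,187) and the ribbed pad at (250,228), in line with the shut fingers at (250,300). The block's front face is confirmed at y≈0.0527. Pressing down now.

```bash
python3 -m handwheel '[[[-1,0,0,2,0,0,0],[-1,0,0,3.5,0,0,0],[-1,0,0,4.2,0,0,0],[-1,0,0,4.7,0,0,0],[-1,0,0,5.2,0,0,0],[-1,0,0,5.6,0,0,0],[-1,0,0,5.6,0,0,0],[-1,0,0,5.6,0,0,0]]]'
python3 go.py .001 .0425 .055
```

```text
time_s: 2.95
eef_pos: [0.5506, 0.0511, 0.0562]
eef_rot: [0.0, 0.6, 0.8, 0.0]
wrist_force: [-0.4, 3.0, 4.9]
opening: -0.003
grasp_force: 1.9
t 2.95 pos [0.5506 0.0511 0.0562] carrier-ish x,y 0.0012 0.0404 F [-0.4  3.   4.9] open -0.0 q [-0.12  0.36  1.78  0.    1.   -0.41]
shift cm [ 0.21 -0.02  0.12]
turn deg [ 0.05  0.01 -0.26]
```

Pad force is about 5 N, so the lever is around 0.2 rad. Now pushing back along tool +x.

```bash
python3 -m handwheel '[[[-1,0.1,0,0.1,0,0,0],[-1,0.3,0,0.15,0,0,0],[-1,0.6,0,0.15,0,0,0],[-1,1,0,0.15,0,0,0],[-1,1.4,0,0.15,0,0,0],[-1,1.8,0,0.15,0,0,0],[-1,1.8,0,0.15,0,0,0]]]'
python3 go.py .001 .15 .055
python3 - <<'E'
from h import *
c=camera("top");V=cloud(c).reshape(-1,3)
xv=np.array([.9586,.2848]);yv=np.array([-.2848,.9586]);p0=np.array([.56097,.01203])
x=(V[:,:2]-p0)@xv;y=(V[:,:2]-p0)@yv
k=(x>-.125)&(x<-.06)&(V[:,2]>.07)&(V[:,2]<.082)&(y>-.07)&(y<.12);print("board",k.sum(),np.median(y[k]))
cv2.imwrite("pics/t2.png",cv2.resize(c["frame"][160:300,180:360],None,fx=4.2,fy=4.2,interpolation=cv2.INTER_CUBIC))
E
```

```text
time_s: 3.82
eef_pos: [0.5455, 0.0682, 0.0548]
eef_rot: [0.001, 0.6, 0.8, 0.0]
wrist_force: [0.3, -0.6, 5.8]
opening: -0.003
grasp_force: 2.7
t 3.825 pos [0.5455 0.0682 0.0548] carrier-ish x,y 0.0012 0.0582 F [ 0.3 -0.6  5.8] open -0.0 q [-0.09  0.35  1.79 -0.    1.   -0.38]
shift cm [ 9.18 -0.06 -0.03]
turn deg [ 0.05  0.04 -0.26]
board 106 -0.029319021542649086
```

View pics/t2.png

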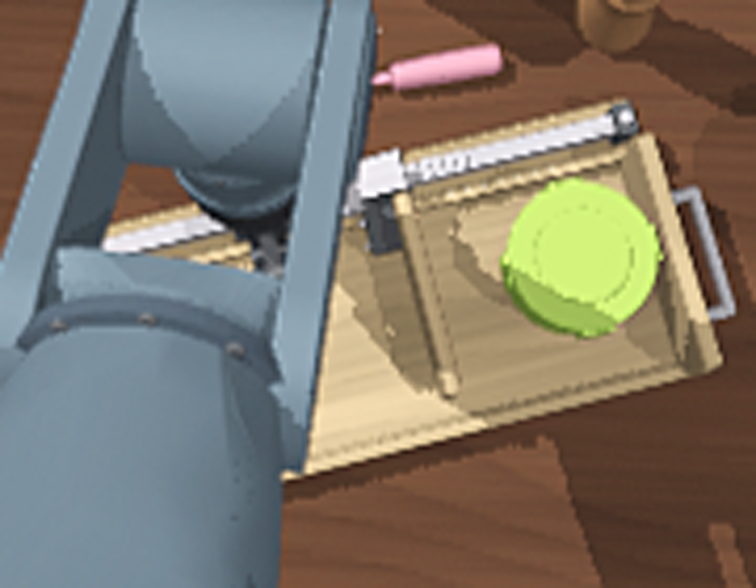

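The board, from (403,195) to (450,385) in the crop, has moved back about 17 mm with the lever held, and the pot hasn't moved. I'll keep pushing.

```bash
python3 -m handwheel '[[[-1,0.5,0,0,0,0,0],[-1,1.3,0,0,0,0,0],[-1,2.1,0,0,0,0,0],[-1,2.9,0,0,0,0,0],[-1,3.7,0,0,0,0,0],[-1,4.5,0,0,0,0,0],[-1,5.3,0,0,0,0,0],[-1,6.1,0,0,0,0,0],[-1,6.9,0,0,0,0,0],[-1,7.4,0,0,0,0,0]]]'
python3 go.py .001 .15 .055
```

```text
time_s: 5.12
eef_pos: [0.5246, 0.1392, 0.0547]
eef_rot: [0.001, 0.6, 0.8, -0.0]
wrist_force: [0.6, -4.0, 6.2]
opening: -0.005
grasp_force: 3.8
t 5.125 pos [0.5246 0.1392 0.0547] carrier-ish x,y 0.0013 0.1322 F [ 0.6 -4.   6.2] open -0.0 q [ 0.04  0.34  1.81 -0.    0.99 -0.24]
shift cm [ 1.78 -0.04 -0.03]
turn deg [ 0.02  0.06 -0.25]
```

```bash
python3 -m handwheel '[[[-1,0.3,0,0,0,0,0],[-1,0.6,0,0,0,0,0],[-1,0.9,0,0,0,0,0],[-1,1.1,0,0,0,0,0],[-1,1.1,0,0,0,0,0]]]'
python3 go.py .001 .15 .055
python3 - <<'E'
from h import *
c=camera("top");V=cloud(c).reshape(-1,3)
xv=np.array([.9586,.2848]);yv=np.array([-.2848,.9586]);p0=np.array([.56097,.01203])
x=(V[:,:2]-p0)@xv;y=(V[:,:2]-p0)@yv
k=(x>-.14)&(x<-.06)&(V[:,2]>.07)&(V[:,2]<.082)&(y>-.07)&(y<.12);print("board",k.sum(),np.percentile(y[k],[5,50,95]))
E
```

```text
time_s: 5.75
eef_pos: [0.5214, 0.1498, 0.0547]
eef_rot: [0.0, 0.6, 0.8, -0.0]
wrist_force: [-0.4, -2.4, 5.4]
opening: 0.004
grasp_force: 3.3
t 5.75 pos [0.5214 0.1498 0.0547] carrier-ish x,y 0.0013 0.1433 F [-0.4 -2.4  5.4] open 0.0 q [ 0.06  0.34  1.81 -0.    0.99 -0.22]
shift cm [ 0.67 -0.03 -0.03]
turn deg [ 0.01  0.04 -0.25]
board 132 [0.05032669 0.05534756 0.06010457]
```

Still only sliding friction. I'll creep on until the end stop shows in the force.

```bash
python3 -m handwheel '[[[-1,0.15,0,0,0,0,0],[-1,0.3,0,0,0,0,0],[-1,0.4,0,0,0,0,0],[-1,0.4,0,0,0,0,0]]]'; python3 go.py .001 .15 .055
```

```text
time_s: 6.3
eef_pos: [0.5203, 0.1535, 0.0547]
eef_rot: [0.0, 0.6, 0.8, -0.0]
wrist_force: [0.5, -2.8, 5.7]
opening: -0.005
grasp_force: 3.7
t 6.3 pos [0.5203 0.1535 0.0547] carrier-ish x,y 0.0013 0.1472 F [ 0.5 -2.8  5.7] open -0.0 q [ 0.07  0.34  1.81 -0.    0.99 -0.22]
shift cm [ 0.28 -0.03 -0.03]
turn deg [ 0.01  0.04 -0.26]
```

```bash
python3 -m handwheel '[[[-1,0.1,0,0,0,0,0],[-1,0.2,0,0,0,0,0],[-1,0.2,0,0,0,0,0]]]'; python3 -m handwheel '[[[-1,0.1,0,0,0,0,0],[-1,0.1,0,0,0,0,0]]]'
```

```text
time_s: 6.68
eef_pos: [0.5198, 0.1554, 0.0547]
eef_rot: [0.0, 0.6, 0.8, -0.0]
wrist_force: [0.1, -2.4, 5.9]
opening: -0.002
grasp_force: 3.8
time_s: 6.92
eef_pos: [0.5195, 0.1563, 0.0547]
eef_rot: [0.0, 0.6, 0.8, -0.0]
wrist_force: [0.1, -3.3, 5.9]
opening: -0.002
grasp_force: 3.8
```

```bash
python3 -m handwheel '[[[-1,0.1,0,0,0,0,0],[-1,0.15,0,0,0,0,0]]]'; python3 -m handwheel '[[[-1,0.1,0,0,0,0,0],[-1,0.15,0,0,0,0,0]]]';  python3 go.py .001 .15 .055
python3 - <<'E'
from h import *
c=camera("top");V=cloud(c).reshape(-1,3)
xv=np.array([.9586,.2848]);yv=np.array([-.2848,.9586]);p0=np.array([.56097,.01203])
x=(V[:,:2]-p0)@xv;y=(V[:,:2]-p0)@yv
k=(x>-.14)&(x<-.06)&(V[:,2]>.07)&(V[:,2]<.082)&(y>-.07)&(y<.12);print("board",k.sum(),np.percentile(y[k],[5,50,95]))
E
```

```text
time_s: 7.18
eef_pos: [0.5192, 0.1572, 0.0547]
eef_rot: [0.001, 0.6, 0.8, -0.0]
wrist_force: [0.7, -6.6, 5.8]
opening: 0.001
grasp_force: 5.9
time_s: 7.42
eef_pos: [0.5192, 0.1573, 0.0547]
eef_rot: [0.002, 0.6, 0.8, -0.001]
wrist_force: [1.8, -13.5, 5.2]
opening: -0.002
grasp_force: 10.2
t 7.425 pos [0.5192 0.1573 0.0547] carrier-ish x,y 0.0014 0.1511 F [  1.8 -13.5   5.2] open -0.0 q [ 0.08  0.34  1.81 -0.    0.99 -0.2 ]
shift cm [-0.11 -0.04 -0.03]
turn deg [ 0.    0.23 -0.24]
board 130 [0.05840068 0.06309818 0.06783851]
```

The force climbs to 13.5 N and the motion stops. The board's place also corresponds to the end of travel, about 0.118 m. Releasing straight up.

```bash
python3 -m handwheel '[[[-1,-0.1,0,0,0,0,0],[-1,-0.1,0,-0.5,0,0,0],[-1,-0.1,0,-1.5,0,0,0],[-1,-0.1,0,-3,0,0,0],[-1,-0.1,0,-6,0,0,0],[-1,-0.1,0,-11,0,0,0],[-1,-0.1,0,-16,0,0,0],[-1,-0.1,0,-16,0,0,0]]]'
python3 -m handwheel '[[[-1,5,-5,0,0,0,0],[-1,10,-10,0,0,0,0],[-1,15,-15,0,0,0,0],[-1,20,-20,0,0,0,0],[-1,25,-20,0,0,0,0],[-1,25,-20,0,0,0,0],[-1,25,-20,0,0,0,0],[-1,25,-20,0,0,0,0]]]'
python3 - <<'E'
from h import *
c=camera("top");W=cloud(c);V=W.reshape(-1,3)
xv=np.array([.9586,.2848]);yv=np.array([-.2848,.9586]);p0=np.array([.56097,.01203])
x=(V[:,:2]-p0)@xv;y=(V[:,:2]-p0)@yv
k=(x>-.14)&(x<-.06)&(V[:,2]>.07)&(V[:,2]<.082)&(y>-.07)&(y<.12);print("board",k.sum(),np.median(y[k]))
k=(abs(x)<.013)&(V[:,2]>.08)&(V[:,2]<.093)&(y>.12)&(y<.2);yb=np.median(y[k]);print("block",yb)
for d in(-.015,-.03,-.045):
    k=(abs(x)<.01)&(abs(y-yb-d)<.003);print(d,np.median(V[k,2]))
cv2.imwrite("pics/t3.png",c["frame"])
E
```

```text
time_s: 8.48
eef_pos: [0.5208, 0.159, 0.2184]
eef_rot: [0.003, 0.6, 0.8, 0.002]
wrist_force: [0.6, 0.1, -0.5]
opening: -0.0
grasp_force: 0.0
time_s: 9.48
eef_pos: [0.2573, 0.3414, 0.2136]
eef_rot: [0.0, 0.6, 0.8, -0.001]
wrist_force: [0.6, 0.5, 0.6]
opening: -0.001
grasp_force: 0.0
board 130 0.06302964222718105
block 0.16685773705712909
-0.015 0.06385785524871279
-0.03 0.06294922034940886
-0.045 0.059073550073656556
```

View pics/t3.png

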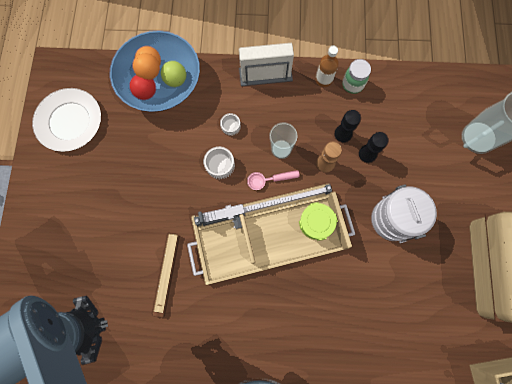

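Nothing else has moved and the stop is at the end (block near (205,216)). The pad reads slightly low, so I'll measure the lever's slope before handing in.

```bash
python3 - <<'E'
from h import *
xv=np.array([.9586,.2848]);yv=np.array([-.2848,.9586]);p0=np.array([.56097,.01203])
def f(cs,yb):
    V=np.concatenate([cloud(c).reshape(-1,3) for c in cs]);x=(V[:,:2]-p0)@xv;y=(V[:,:2]-p0)@yv
    k=(abs(x-.001)<.008)&(y>yb-.048)&(y<yb-.012)&(V[:,2]>.05)&(V[:,2]<.075)
    p=np.polyfit(y[k]-(yb-.028),V[k,2],1);print(k.sum(),"slope,h at pad point",p)
f([dict(np.load("top.npz"))],.0578);f([camera("top") for _ in range(8)],.1666)
E
```

```text
78 slope,h at pad point [0.17870534 0.06502764]
643 slope,h at pad point [0.17011669 0.06285029]
```

The lever reads about 0.03–0.05 rad, with the pawl resting on a tooth flank. That is within the stated untouched range, so I'm handing in.

```bash
python3 -c "
from bench import ctrl;print(ctrl.hand_in())"
```

```text
the job is handed in; nothing more can be done
None
```

I pushed the stop to the end of its travel with the lever held down, let the lever spring up, moved the hand clear and handed in; the last picture shows nothing else moved, and no verdict came back.

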